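Put the bearings away in the dry box and prove its lid is caught

ROBOT

A 6-joint arm with a two-finger parallel gripper is mounted at the origin on a cart in front of the work surface, level with it; the furniture and walls round the work are solid. World frame = base frame: x ahead of the robot, y to its left, z up, the work surface at z = 0. Lengths are in m, angles in rad, forces in N, time in s.
With the tool pointing down it reaches from about 0.325 to 0.925 m from the base axis. Payload 3.1 kg.
Tool frame: the origin (TCP) lies at the very end of the fingers, on their centre line; the grasp point (between the pads) lies 19 mm behind it (robot.hold_point_z is the distance from the TCP to the grasp point, in m); z points along the fingers, y is the line along which they close (so a half turn about z gives the same grasp; the last joint's range is limited). The gripper opens to 85 mm and grips with 20 to 120 N. Pads are 22 mm wide; open, the fingers measure 114 mm over their backs; the gripper's body (76 mm by 85 mm) begins 54 mm behind the grasp point. The pads swing forward as they close: fully open they stand 13 mm farther back than shut.
Start: joints at [0.996, 0.217, 1.613, -0, 1.311, -0.112], TCP at [0.279, 0.559, 0.231] pointing down, gripper open.
Joint ranges: [-2.75, 2.75], [-0.78, 2.1], [0.31, 2.55], [-1.13, 4.27], [0.13, 2.63], [-2.58, 2.58]. Speed limits (rad/s): [2.79, 2.79, 3.14, 3.14, 3.14, 3.14].

INTERFACE

Orientations are given as a 3x3 rotation matrix whose columns are the frame's x, y, z axes.
In Python, from workcell import sense, cams, robot gives the robot as it stands.
- The arm moves only by the tool carry_out, never from a script. Its argument "targets" is a list that holds one entry, the list of rows, each a list of 7 numbers: the opening, from 0 (shut) to 1 (fully open), then the shift along the world's x, y, z in m, then the turn, a rotation vector about the world's x, y, z in degrees. In form: [[[gripper, dx, dy, dz, ax, ay, az], ...]]. A call has 1 to 8 rows; each row is the pose to reach, as a shift and turn from the pose commanded when the call began; what a row does not reach only later rows make up. A row lasts 1/10 s, in which the tool goes at most 50 mm and 8.59 degrees, less where a joint would pass 70% of its speed; a pose out of reach is approached as far as the arm can. A call with a gripper value outside its range is refused whole. The fingers move at their own pace and stop on an object; "grip_force" is the grip in N (left out, the last holds). Time passes only in rows, so rows that repeat a pose let the fingers close. It gives the time, the measured TCP pose, the force, the opening and the grip force at its end, in the units of the state.
- sense(): the state, without advancing time (a new reading comes with each control period).
- cams.capture(name): name is "side" or "top" or "wrist"; returns the picture (480x640x3 uint8, red, green, blue); there is no depth.
- cams.camera_info(name): a dict with "K" (3x3 intrinsics, pixels), "R" (3x3) and "t" (3): a world point X has camera coordinates R X + t; the wrist camera has in their place "tool_from_camera" (4x4, takes a point from camera to tool coordinates, whose origin is the TCP and whose axes are the flange's). Camera axes: x right, y down, z forward; pixel columns grow to the right and rows downward; lengths in m; the calibration is good to about 2 mm. A picture is of the moment at which its call begins: read the wrist's pose just before it. camera_info takes no time and is no camera call.
- robot.sign_off(): hands the job in; it is judged then, once.
The state is a dict: "time_s": time; "q": joint angles; "dq": joint speeds; "joint_torque": joint torques, N m; "eef_pos": TCP position; "eef_rot": TCP orientation; "force": force on the tool from outside, world axes, zero at the start; "moment": the same for the moment, N m; "finger_gap": opening from 0.0 (shut) to 1.0 (fully open); "grip_force": force on a finger pad.
Only numpy, scipy, OpenCV 4.12 (cv2) and the standard library are available. Lean on these libraries where they do the work, as an engineer would, in place of code of your own. Each camera call takes 0.05 s, during which the arm holds its last target. There are 200 camera calls.

TASK

Lay every loose ball bearing flat in a pocket of its own in the metal tray, then slide the loaded tray by its handle fully home into the slotted end of the open dry box. Shut the lid and press it down, then tug its sprung handle upward, firmly enough to draw the handle out, to check that the catch holds; if the lid gives, press harder and tug again until it holds, and leave it shut with the oil seal, screwdriver and bottle undisturbed.

Things in the scene. Friction and masses are not known exactly. Their poses are not given: they have to be found in the camera images.
- tray: loose aluminium tray, 0.3 to 0.45 kg empty: floor plate 90 (x) x 230 (y) x 4 mm lying on the worktop, origin mid underside. Three pockets 70 mm square in a row along y; walls and ribs reach 10 mm above the worktop. The plate's long edges stick out 7 mm beyond the walls as flanges that run in the box's slots. Its +y end enters the box first; slide it, it need not be lifted
- tray_end_plate (a point): centre of the tray's upright end plate on the handle side (-y), 76 x 5 mm, 30 mm high above the worktop; a low neck, 8 mm high, leads on from it to the handle; axes as the tray's
- tray_handle (a point): centre of the tray's black handle block, 44 (x) x 14 (y) x 42 mm high, reaching from 1 to 43 mm above the worktop, 180 mm from the tray's origin along its -y; axes as the tray's
- pocket1 (a point): centre of a tray pocket, 75 mm toward the handle from the tray's middle, 12 mm above the worktop, which is where the middle of a bearing lying in it comes; axes as the tray's
- pocket2 (a point): centre of a tray pocket, at the tray's middle, 12 mm above the worktop, which is where the middle of a bearing lying in it comes; axes as the tray's
- pocket3 (a point): centre of a tray pocket, 75 mm from the middle on the end away from the handle, 12 mm above the worktop, which is where the middle of a bearing lying in it comes; axes as the tray's
- bearing1_mid (a point): middle (half-way up) of a steel ball bearing, a ring 62 mm in outer diameter and 16 mm high, 0.18 kg, lying flat on the worktop at the start; z is its axis. None at the start if it is absent from this run (two or three of the four are there)
- bearing2_mid (a point): middle (half-way up) of a steel ball bearing, a ring 62 mm in outer diameter and 17 mm high, 0.18 kg, lying flat on the worktop at the start; z is its axis. None at the start if it is absent from this run (two or three of the four are there)
- bearing3_mid (a point): middle (half-way up) of a steel ball bearing, a ring 62 mm in outer diameter and 16 mm high, 0.18 kg, lying flat on the worktop at the start; z is its axis. None at the start if it is absent from this run (two or three of the four are there)
- bearing4_mid (a point): middle (half-way up) of a steel ball bearing, a ring 62 mm in outer diameter and 17 mm high, 0.18 kg, lying flat on the worktop at the start; z is its axis. None at the start if it is absent from this run (two or three of the four are there)
- box_home (a point): point in the grey dry box, a fixed floorless frame 109 (x) x 240 (y) x 36 mm high: mid slot, 12 mm above the worktop. The tray is home when pocket2 is here and the axes agree; it stops on the end wall 1.5 mm beyond. x points to the rear (hinge) wall, y to the closed end
- box_mouth (a point): middle of the slot's open end, 118 mm from box_home along -y, 12 mm above the worktop; axes as box_home. Splayed guide plates reach 28 mm further out. The slot is 97 mm wide between the long walls, with lips 7 mm above the worktop over the tray's flanges
- lid (a joint): angle of the box's grey lid (rad): 0 where it meets a soft seal along the front, 1.57 upright, 1.65 fully open; a stiff hinge keeps it where left (2 N at its edge moves it). The spring catch at its front engages only when the seal is squeezed 2 to 5 mm, by 5 to 20 N pressed near its front, differing by run. Caught, it rests at -0.05 to -0.02 and holds against 15 N; not caught, it stays at -0.005 to 0.05 and 4 N lifts it
- lid_hinge (a point): point on the lid's hinge line, half-way along it, 44 mm above the worktop and 55 mm to the rear of the box's middle; the hinge line runs along the box's y; axes turn with the lid
- lid_front (a point): middle of the upper edge of the lid's front; when shut it is 50 mm above the worktop and 113 mm in front of the hinge. Axes turn with the lid (z out of its outer face). The lid is 113 x 254 x 7 mm; a flap under its -y end comes down outside the tray's end plate and lands on it if the tray is over 7 mm short of home
- pull (a joint): how far the lid's sprung handle is drawn out of the lid (m): 0 resting, at most 0.008. It starts to move at a pull of 5 N; 7 N draws it 4 mm, 9 N all the way; it springs back when let go
- pull_grip (a point): centre of the handle on the lid's outer face: a black round bar 16 mm thick, 78 mm long (along the box's y), that turns freely about its own axis between two steel end brackets; 26 mm above the lid's face and 95 mm from the hinge, its top 34 mm above the face (84 mm above the worktop when shut). z is the direction in which it is drawn, upward when shut
- oil_seal: bystander: black and steel oil seal ring lying flat, 72 mm across, 10 mm high; origin at its underside
- screwdriver: bystander: screwdriver with yellow handle lying flat, 190 mm long along its y; origin at its underside
- sealant: bystander: small red bottle with white nozzle standing upright, 27 x 37 x 106 mm; origin at its underside
Things that resemble listed ones, but are neither listed nor needed, are in the scene too. What is shaped like the part that bears bearing3_mid but orange or red is not meant.

How it is judged:
On the way, in this order (a step that is already met when the one before it is completed fails the run):
1. every bearing lies flat in a tray pocket ((distance between bearing1_mid and pocket1 below 0.01 m or distance between bearing1_mid and pocket2 below 0.01 m or distance between bearing1_mid and pocket3 below 0.01 m) and (angle between bearing1_mid's own z axis and vertical below 0.12 rad or angle between bearing1_mid's own z axis and vertical above 3.02 rad) and (distance between bearing2_mid and pocket1 below 0.01 m or distance between bearing2_mid and pocket2 below 0.01 m or distance between bearing2_mid and pocket3 below 0.01 m) and (angle between bearing2_mid's own z axis and vertical below 0.12 rad or angle between bearing2_mid's own z axis and vertical above 3.02 rad) and (distance between bearing3_mid and pocket1 below 0.01 m or distance between bearing3_mid and pocket2 below 0.01 m or distance between bearing3_mid and pocket3 below 0.01 m) and (angle between bearing3_mid's own z axis and vertical below 0.12 rad or angle between bearing3_mid's own z axis and vertical above 3.02 rad) and (distance between bearing4_mid and pocket1 below 0.01 m or distance between bearing4_mid and pocket2 below 0.01 m or distance between bearing4_mid and pocket3 below 0.01 m) and (angle between bearing4_mid's own z axis and vertical below 0.12 rad or angle between bearing4_mid's own z axis and vertical above 3.02 rad)), for 0.2 s.
2. the loaded tray is slid fully home in the box (all of step 1 and distance between pocket2 and box_home below 0.009 m and angle between the y axis of pocket2 and the y axis of box_home, either way round below 0.06 rad), for 0.2 s.
3. the lid is down on its seal (under 0.04 rad) (distance between pocket2 and box_home below 0.009 m and angle between the y axis of pocket2 and the y axis of box_home, either way round below 0.06 rad and value of joint lid below 0.04 rad), for 0.2 s.
4. the lid's sprung handle is drawn up at least 3 mm for 0.3 s while the catch holds the lid (value of joint pull above 0.003 m and value of joint lid below -0.008 rad), for 0.3 s.
At the end, for the whole second after the job is handed in: Every bearing lies flat in a tray pocket (centre within 10 mm of the pocket's), the tray is home (within 9 mm and 0.06 rad), the lid is caught (joint under -0.008 rad), its handle is let go and back down (under 2 mm), and all is at rest (all of step 2 and value of joint lid below -0.008 rad and value of joint pull below 0.002 m and linear speed of tray below 0.02 m/s); the robot touches nothing.
It fails at once if the oil seal, the screwdriver or the bottle is shifted by more than 30 mm (distance of any of oil_seal, screwdriver, sealant from where it was at the start of the episode above 0.03 m).
Of bearing1, bearing2, bearing3, bearing4 only 2 to 3 are there at a start; the rules pass over those that are not, and their reading is None.
At some moment in a run one of bearing1, bearing2, bearing3, bearing4 may be knocked a few centimetres aside while the robot is not near it.
Once in a run the grip may slacken for a moment while it holds something.
It also fails if it takes over 210 s, if anything falls off the work surface, if the arm or the gripper's body presses on something with over 40 N, if the wrist force passes 120 N, or if a joint passes its speed limit or range.

## Working session

There is one attempt and no reset: what is moved stays moved. The work goes in short steps, Python scripts to look and compute and a tool call to move; the robot and the scene stay as the last step left them, time stands still between calls to the robot, and variables do not carry over. Pictures are saved under pics/ and viewed, at most 14 in all, crops included, and the job is handed in when it is done.

Besides the shell and the picture viewer there is one more tool, called as name(argument=value, ...) on one line, values as JSON. carry_out: Moves the arm, as the interface text tells. Its arguments: {"type":"object","properties":{"targets":{"type":"array"},"grip_force":{"type":"number"}},"required":["targets"]}

```bash
mkdir -p pics; ls; cat > h.py <<'E'
import numpy as np, cv2
from workcell import sense, cams, robot
def snap(n,f):
    s=sense(); im=cams.capture(n); cv2.imwrite(f'pics/{f}.png',cv2.cvtColor(im,cv2.COLOR_RGB2BGR)); return im,s
def cam(n,s=None):
    c=cams.camera_info(n); K=np.array(c['K'])
    if 'R' in c: return K,np.array(c['R']),np.array(c['t'])
    T=np.array(c['tool_from_camera']); W=np.eye(4); W[:3,:3]=s['eef_rot']; W[:3,3]=s['eef_pos']
    M=np.linalg.inv(W@T); return K,M[:3,:3],M[:3,3]
def ray(n,u,v,z,s=None):
    K,R,t=cam(n,s); o=-R.T@t; d=R.T@np.linalg.inv(K)@np.array([u,v,1.]); return o+d*(z-o[2])/d[2]
def proj(n,X,s=None):
    K,R,t=cam(n,s); p=K@(R@np.array(X)+t); return p[:2]/p[2]
E
python3 - <<'E'
from h import *
for n in('top','side'): snap(n,n+'0')
s=sense(); print(s); 
for n in('top','side'):
    K,R,t=cam(n); print(n,-R.T@t,R[2],K[0,0])
print(cams.camera_info('wrist'),robot.hold_point_z)
E
```

```text
pics
{'time_s': 0.1, 'q': array([ 9.95796400e-01,  2.17700762e-01,  1.61477013e+00, -9.59260422e-06,
        1.31130657e+00, -1.12198927e-01]), 'dq': array([ 9.40315410e-04, -2.20590504e-03, -3.14845654e-03,  8.68795909e-05,
        1.13326589e-04, -3.17019828e-04]), 'joint_torque': array([-1.50247895e-03, -3.98074865e+01, -3.04969203e+01, -2.32525754e-04,
        4.25530146e-03,  3.16594537e-05]), 'eef_pos': array([0.27861632, 0.55864373, 0.23008703]), 'eef_rot': array([[-8.94806450e-01,  4.46452712e-01, -1.18039512e-03],
       [ 4.46454211e-01,  8.94804592e-01, -1.83851811e-03],
       [ 2.35411577e-04, -2.17211024e-03, -9.99997613e-01]]), 'force': array([ 0.03108542,  0.2450882 , -0.04473124]), 'moment': array([-0.04600897,  0.0072758 , -0.01712647]), 'grip_force': 0.0, 'finger_gap': 1.002830312158415}
top [ 0.45440564 -0.04903098  0.95099544] [ 8.64685935e-02 -7.54597066e-04 -9.96254291e-01] 434.4471178284977
side [ 0.40387055 -0.93834613  0.53748741] [ 0.13074612  0.88748455 -0.44190114] 462.8357282334223
{'K': array([[384.3923935 ,   0.        , 314.87379085],
       [  0.        , 384.3923935 , 244.30227008],
       [  0.        ,   0.        ,   1.        ]]), 'tool_from_camera': array([[ 3.07195191e-04, -9.45102267e-01, -3.26774555e-01,
         8.48604269e-02],
       [ 9.99999896e-01,  4.00400938e-04, -2.17962731e-04,
         1.16915583e-03],
       [ 3.36837910e-04, -3.26774454e-01,  9.45102292e-01,
        -1.43322914e-01],
       [ 0.00000000e+00,  0.00000000e+00,  0.00000000e+00,
         1.00000000e+00]])} 0.0187
```

View pics/top0.png

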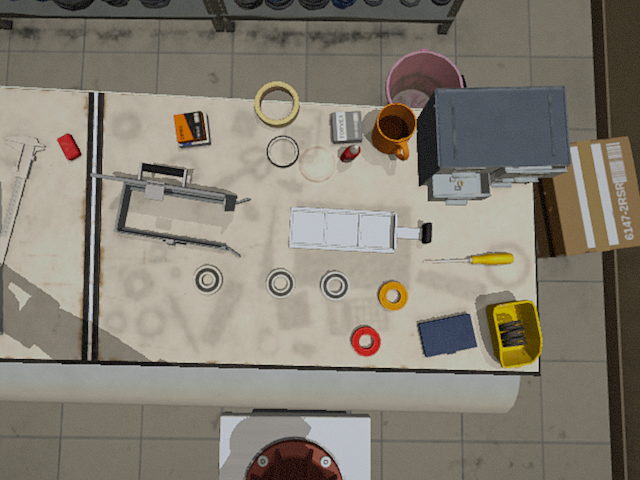

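View pics/side0.png

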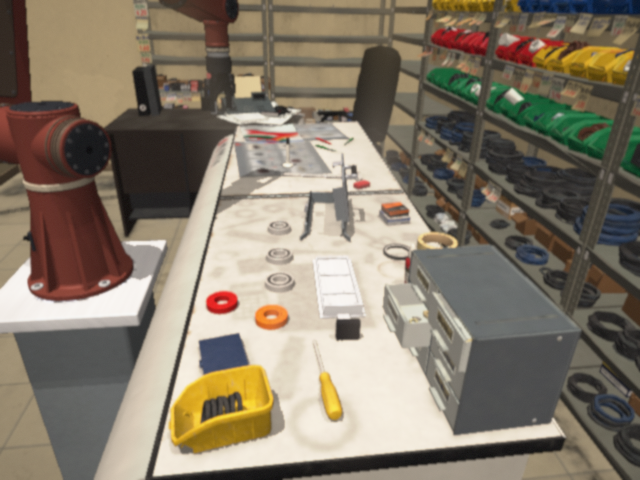

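Top view: three steel bearings at (208,279), (280,283) and (334,286). The orange (393,295) and red (366,341) rings are excluded by colour, and the dark ring at (283,151) is the oil seal. The tray is at about (343,230) with its handle at (427,233). The box is at about (180,210) with its lid upright, its mouth to the right. The bottle is at (349,153) and the screwdriver at (480,260).

```bash
python3 - <<'E'
from h import *
im=cv2.imread('pics/top0.png')
a=cv2.resize(im[145:305,80:450],None,fx=2.16,fy=2.16,interpolation=cv2.INTER_CUBIC); cv2.imwrite('pics/crop1.png',a)
for u,v in((208,279),(280,283),(334,286)):
    p=im[v-25:v+25,u-25:u+25].astype(int); d=np.abs(p-np.median(p.reshape(-1,3),0)).sum(2)
    m=(d>70).astype(np.uint8); m=cv2.morphologyEx(m,cv2.MORPH_CLOSE,np.ones((3,3)))
    c=max(cv2.findContours(m,0,1)[0],key=cv2.contourArea); (x,y),r=cv2.minEnclosingCircle(c)
    print(u,v,x+u-25,y+v-25,r,ray('top',x+u-25,y+v-25,0.010))
h=cv2.cvtColor(im,cv2.COLOR_BGR2HSV)[195:270,270:450]
m=((h[...,2]>200)&(h[...,1]<20)).astype(np.uint8)
c=max(cv2.findContours(cv2.morphologyEx(m,3,np.ones((7,7))),0,1)[0],key=cv2.contourArea); r=cv2.minAreaRect(c); print(r)
for q in cv2.boxPoints(r): print(q+[270,195],ray('top',*(q+[270,195]),0.007))
for q in((427,233),(422,243),(431,222),(283,151),(349,153)): print(q,ray('top',*q,0.043))
for q in((117,185),(119,231),(125,187),(228,246),(235,197),(240,254),(250,199)): print(q,ray('top',*q,0.036))
E
```

```text
208 279 207.5824737548828 279.108247756958 15.533252716064453 [0.43811947 0.19126366 0.01      ]
280 283 279.6499996185303 282.8642864227295 15.50211238861084 [0.43179088 0.03589675 0.01      ]
334 286 334.1231880187988 284.24637603759766 15.538848876953125 [ 0.43012829 -0.0814189   0.01      ]
((84.10924530029297, 34.978878021240234), (127.70545196533203, 39.13206100463867), 3.094058036804199)
[289.29351807 246.06991959] [0.51154342 0.01670901 0.007     ]
[291.40568542 206.99490261] [0.59741214 0.01355303 0.007     ]
[418.92497253 213.88783646] [ 0.58533931 -0.26606886  0.007     ]
[416.81280518 252.96285248] [ 0.49963911 -0.26073774  0.007     ]
(427, 233) [ 0.54008145 -0.27440368  0.043     ]
(422, 243) [ 0.51891855 -0.26370787  0.043     ]
(431, 222) [ 0.56342391 -0.28306142  0.043     ]
(283, 151) [0.71232245 0.03111767 0.043     ]
(349, 153) [ 0.7095976  -0.10971505  0.043     ]
(117, 185) [0.63616113 0.38447926 0.036     ]
(119, 231) [0.53766288 0.37518282 0.036     ]
(125, 187) [0.63203343 0.3672089  0.036     ]
(228, 246) [0.50848919 0.14391524 0.036     ]
(235, 197) [0.61313765 0.13208557 0.036     ]
(240, 254) [0.49190676 0.11816557 0.036     ]
(250, 199) [0.60919604 0.1000463  0.036     ]
```

View pics/crop1.png

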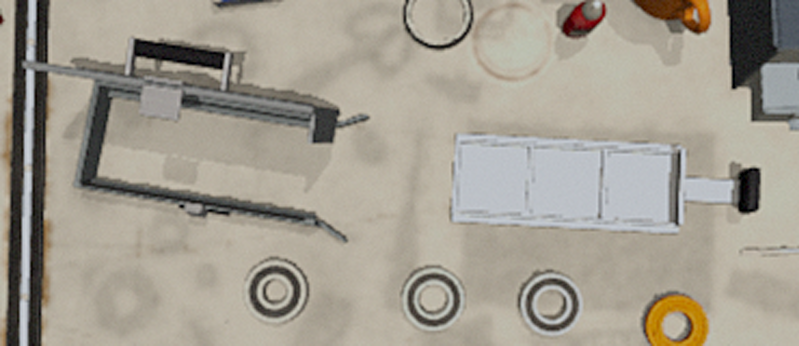

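The crop confirms it: three grey steel bearings, the silver tray with its handle at the right, and the box mouth facing the tray. I'll approach the left bearing.

carry_out(targets=[[[1, 0.159, -0.368, -0.08, 0, 0, -66], [1, 0.159, -0.368, -0.08, 0, 0, -66], [1, 0.159, -0.368, -0.08, 0, 0, -66], [1, 0.159, -0.368, -0.08, 0, 0, -66], [1, 0.159, -0.368, -0.08, 0, 0, -66], [1, 0.159, -0.368, -0.08, 0, 0, -66], [1, 0.159, -0.368, -0.08, 0, 0, -66], [1, 0.159, -0.368, -0.08, 0, 0, -66]]], grip_force=60)

```text
time_s: 0.9
eef_pos: [0.4347, 0.1973, 0.1524]
eef_rot: [[0.049, 0.999, -0.0], [0.999, -0.049, 0.0], [0.0, -0.0, -1.0]]
force: [0.9, -0.2, 0.4]
finger_gap: 0.999
grip_force: 0.0
```

carry_out(targets=[[[1, 0, 0, 0, 0, 0, 0], [1, 0, 0, 0, 0, 0, 0], [0.8, 0, 0, 0, 0, 0, 0], [0.8, 0, 0, 0, 0, 0, 0]]])

```text
time_s: 1.3
eef_pos: [0.4342, 0.2005, 0.1532]
eef_rot: [[0.041, 0.999, 0.0], [0.999, -0.041, 0.0], [0.0, 0.0, -1.0]]
force: [0.3, 1.0, -0.1]
finger_gap: 0.798
grip_force: 0.0
```

```bash
python3 - <<'E'
from h import *
im,s=snap('wrist','w1'); print(s['time_s'],s['eef_pos'],s['finger_gap'],s['force'],np.degrees(np.arctan2(s['eef_rot'][1,1],s['eef_rot'][0,1])))
print(proj('wrist',[0.438,0.191,0.016],s))
E
```

```text
1.3 [0.43421546 0.20051531 0.15323312] 0.7979099252105792 [ 0.28932794  1.04940172 -0.13061191] -2.3672735201580113
[320.2823779  241.71954416]
```

View pics/w1.png

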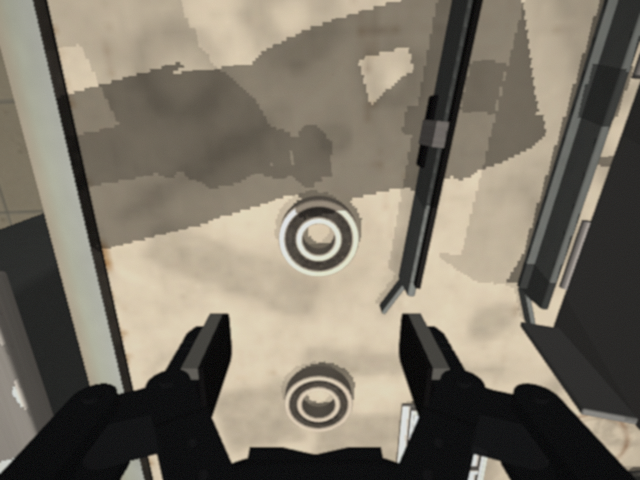

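The wrist view shows the bearing at (319,238), within a few pixels of the prediction, and the tips about 8 mm behind the TCP at this opening.

```bash
cat >> h.py <<'E'
def ring(n,X,s,z=0.016,r=0.031):
    im=cv2.cvtColor(cams.capture(n),cv2.COLOR_RGB2GRAY) if n else None
def wring(im,s,X,z=0.008):
    u,v=proj('wrist',X,s); u,v=int(u),int(v); g=cv2.GaussianBlur(cv2.cvtColor(im,cv2.COLOR_RGB2GRAY),(3,3),0)
    K,R,t=cam('wrist',s); d=(R@np.array(X)+t)[2]; e=384.4*.031/d; w=int(e*1.7)
    p=g[v-w:v+w,u-w:u+w]
    c=cv2.HoughCircles(p,cv2.HOUGH_GRADIENT,1,200,param1=120,param2=12,minRadius=int(e*.9),maxRadius=int(e*1.15))
    x,y,r=c[0,0]; return (x+u-w,y+v-w,r,e),ray('wrist',x+u-w,y+v-w,z,s)
E
python3 - <<'E'
from h import *
s=sense(); im=cv2.cvtColor(cv2.imread('pics/w1.png'),cv2.COLOR_BGR2RGB)
print(wring(im,s,[0.438,0.191,0.016],.016))
print(wring(im,s,[0.432,0.036,0.016],.016), s['eef_pos'])
E
```

```text
((np.float32(318.5), np.float32(237.5), np.float32(38.3), np.float64(40.211565567950586)), array([0.43679628, 0.19450331, 0.016     ]))
((np.float32(317.5), np.float32(414.5), np.float32(38.4), np.float64(34.32586197225236)), array([0.42947969, 0.02469319, 0.016     ])) [0.43423215 0.20057083 0.1532873 ]
```

carry_out(targets=[[[0.95, 0.003, -0.007, -0.05, 0, 0, 0], [0.95, 0.003, -0.007, -0.1, 0, 0, 0], [0.95, 0.003, -0.007, -0.13, 0, 0, 0], [0.95, 0.003, -0.007, -0.145, 0, 0, 0], [0.95, 0.003, -0.007, -0.152, 0, 0, 0], [0.95, 0.003, -0.007, -0.152, 0, 0, 0]]])

```text
time_s: 1.95
eef_pos: [0.4368, 0.1929, 0.0004]
eef_rot: [[0.042, 0.999, -0.001], [0.999, -0.042, -0.0], [-0.0, -0.001, -1.0]]
force: [-0.7, -0.4, 0.3]
finger_gap: 0.954
grip_force: 0.0
```

carry_out(targets=[[[0.6, 0, 0, 0, 0, 0, 0], [0.6, 0, 0, 0, 0, 0, 0], [0.6, 0, 0, 0, 0, 0, 0], [0.6, 0, 0, 0, 0, 0, 0], [0.6, 0, 0, 0, 0, 0, 0]]])

```text
time_s: 2.45
eef_pos: [0.4394, 0.193, 0.0031]
eef_rot: [[0.044, 0.999, 0.003], [0.999, -0.044, 0.002], [0.002, 0.003, -1.0]]
force: [-1.4, 0.7, 5.6]
finger_gap: 0.697
grip_force: 64.9
```

carry_out(targets=[[[0.6, 0, 0, 0.03, 0, 0, 0], [0.6, 0, 0, 0.07, 0, 0, 0], [0.6, 0.02, -0.05, 0.11, 0, 0, 0], [0.6, 0.04, -0.09, 0.13, 0, 0, 0], [0.6, 0.06, -0.13, 0.13, 0, 0, 0], [0.6, 0.08, -0.17, 0.13, 0, 0, 0], [0.6, 0.1, -0.21, 0.13, 0, 0, 0], [0.6, 0.113, -0.25, 0.13, 0, 0, 0]]])

```text
time_s: 3.25
eef_pos: [0.5523, -0.0603, 0.1322]
eef_rot: [[0.045, 0.999, 0.003], [0.999, -0.045, -0.001], [-0.001, 0.003, -1.0]]
force: [0.4, 1.1, -1.9]
finger_gap: 0.692
grip_force: 65.8
```

carry_out(targets=[[[0.6, 0, 0, 0, 0, 0, 0], [0.6, 0, 0, 0, 0, 0, 0]]])

```text
time_s: 3.45
eef_pos: [0.5505, -0.0587, 0.1312]
eef_rot: [[0.047, 0.999, -0.0], [0.999, -0.047, 0.0], [0.0, -0.0, -1.0]]
force: [0.7, -0.6, -2.2]
finger_gap: 0.692
grip_force: 65.7
```

```bash
python3 - <<'E'
from h import *
im,s=snap('wrist','w2'); print(s['time_s'],s['eef_pos'],s['finger_gap'],s['grip_force'],s['force'])
np.save('w2.npy',np.r_[s['eef_pos'],s['eef_rot'].ravel()])
E
```

```text
3.45 [ 0.55049142 -0.05868437  0.1311566 ] 0.6919401273589546 65.70546269416809 [ 0.68895652 -0.55172915 -2.23349974]
```

View pics/w2.png

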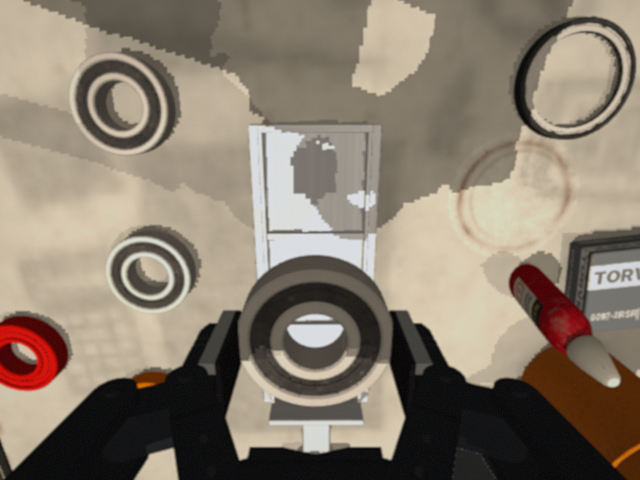

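The bearing is held flat at (316,331). The tray's far end has corners (250,125) and (381,125), with a rib at row 232.

```bash
python3 - <<'E'
from h import *
a=np.load('w2.npy'); s=dict(eef_pos=a[:3],eef_rot=a[3:].reshape(3,3))
f=lambda u,v,z:ray('wrist',u,v,z,s).round(4)
print('end',f(250,125,.004),f(381,125,.004)); print('rib',f(267,232,.010),f(374,232,.010)); print('plate top',f(270,404,.03),f(362,404,.03))
print('brg',f(316,331,.144),f(240,331,.144),f(392,331,.144),f(316,256,.144),f(316,405,.144))
E
```

```text
end [0.5104 0.0202 0.004 ] [0.5984 0.0161 0.004 ]
rib [ 0.5162 -0.0536  0.01  ] [ 0.5932 -0.0571  0.01  ]
plate top [ 0.5091 -0.1888  0.03  ] [ 0.5814 -0.1921  0.03  ]
brg [ 0.5514 -0.0539  0.144 ] [ 0.5217 -0.0526  0.144 ] [ 0.5809 -0.0553  0.144 ] [ 0.5528 -0.0227  0.144 ] [ 0.5497 -0.0896  0.144 ]
```

carry_out(targets=[[[0.6, 0.001, 0.034, -0.04, 0, 0, 0], [0.6, 0.001, 0.034, -0.08, 0, 0, 0], [0.6, 0.001, 0.034, -0.1, 0, 0, 0], [0.6, 0.001, 0.034, -0.112, 0, 0, 0], [0.6, 0.001, 0.034, -0.118, 0, 0, 0], [0.6, 0.001, 0.034, -0.122, 0, 0, 0], [0.6, 0.001, 0.034, -0.123, 0, 0, 0]]])

```text
time_s: 4.2
eef_pos: [0.5526, -0.0238, 0.0089]
eef_rot: [[0.044, 0.999, 0.002], [0.999, -0.044, -0.0], [-0.0, 0.002, -1.0]]
force: [0.5, -0.3, -2.1]
finger_gap: 0.695
grip_force: 65.6
```

carry_out(targets=[[[0.95, 0, 0, 0, 0, 0, 0], [0.95, 0, 0, 0, 0, 0, 0], [0.95, 0, 0, 0, 0, 0, 0], [0.95, 0, 0, 0.04, 0, 0, 0], [0.95, 0, 0, 0.08, 0, 0, 0], [0.95, -0.04, 0.015, 0.11, 0, 0, 0], [0.95, -0.08, 0.03, 0.14, 0, 0, 0], [0.95, -0.12, 0.05, 0.15, 0, 0, 0]]])

```text
time_s: 5.0
eef_pos: [0.4334, 0.0258, 0.162]
eef_rot: [[0.045, 0.999, 0.007], [0.999, -0.045, -0.001], [-0.0, 0.007, -1.0]]
force: [0.5, 1.0, 0.3]
finger_gap: 0.953
grip_force: 0.0
```

carry_out(targets=[[[0.95, 0, 0, 0, 0, 0, 0], [0.95, 0, 0, 0, 0, 0, 0], [0.95, 0, 0, 0, 0, 0, 0]]])

```text
time_s: 5.3
eef_pos: [0.4327, 0.0258, 0.1585]
eef_rot: [[0.044, 0.999, 0.002], [0.999, -0.044, -0.0], [-0.0, 0.002, -1.0]]
force: [0.0, -0.8, 0.1]
finger_gap: 0.947
grip_force: 0.0
```

```bash
python3 - <<'E'
from h import *
im,s=snap('wrist','w3'); print(s['time_s'],s['eef_pos'],s['finger_gap'],s['force'])
np.save('w3.npy',np.r_[s['eef_pos'],s['eef_rot'].ravel()])
print(wring(im,s,[0.432,0.036,0.016],.016)); print(wring(im,s,[0.552,-0.023,0.02],.02))
snap('top','top1')
E
```

```text
5.3 [0.432736   0.02581147 0.1584586 ] 0.9474047475994357 [ 0.04352343 -0.76500913  0.0717377 ]
((np.float32(310.5), np.float32(211.5), np.float32(40.1), np.float64(40.423314768121074)), array([0.43017729, 0.03909876, 0.016     ]))
((np.float32(468.5), np.float32(286.5), np.float32(40.0), np.float64(38.6081277669986)), array([ 0.55466078, -0.02762149,  0.02      ]))
```

View pics/w3.png

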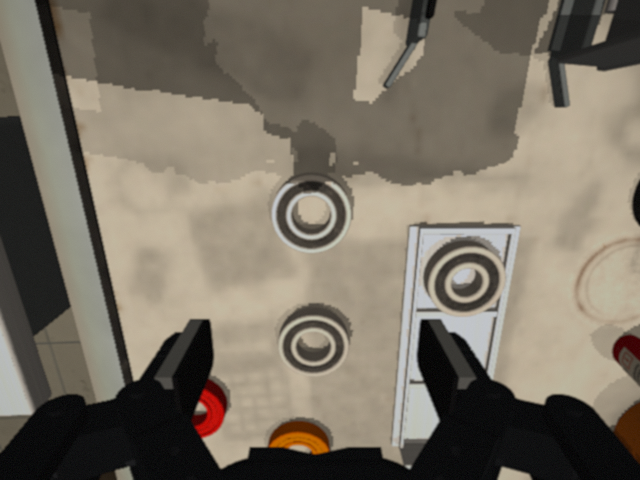

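Bearing 1 sits in pocket 3 at (465,277). The next bearing is at (311,212).

carry_out(targets=[[[0.95, -0.002, 0.012, -0.05, 0, 0, 0], [0.95, -0.002, 0.012, -0.1, 0, 0, 0], [0.95, -0.002, 0.012, -0.135, 0, 0, 0], [0.95, -0.002, 0.012, -0.15, 0, 0, 0], [0.95, -0.002, 0.012, -0.155, 0, 0, 0], [0.95, -0.002, 0.012, -0.155, 0, 0, 0]]])

```text
time_s: 6.0
eef_pos: [0.4296, 0.0379, 0.002]
eef_rot: [[0.045, 0.999, -0.002], [0.999, -0.045, 0.0], [0.0, -0.002, -1.0]]
force: [-0.5, -0.3, 0.9]
finger_gap: 0.951
grip_force: 0.0
```

carry_out(targets=[[[0.6, 0, 0, 0, 0, 0, 0], [0.6, 0, 0, 0, 0, 0, 0], [0.6, 0, 0, 0, 0, 0, 0], [0.6, 0, 0, 0, 0, 0, 0], [0.6, 0, 0, 0, 0, 0, 0]]])

```text
time_s: 6.5
eef_pos: [0.4317, 0.0379, 0.005]
eef_rot: [[0.044, 0.999, 0.004], [0.999, -0.044, -0.001], [-0.0, 0.004, -1.0]]
force: [-0.5, -0.4, 5.7]
finger_gap: 0.689
grip_force: 63.6
```

carry_out(targets=[[[0.6, 0, 0, 0.03, 0, 0, 0], [0.6, 0, 0, 0.07, 0, 0, 0], [0.6, 0.03, -0.04, 0.08, 0, 0, 0], [0.6, 0.06, -0.07, 0.08, 0, 0, 0], [0.6, 0.09, -0.1, 0.08, 0, 0, 0], [0.6, 0.117, -0.136, 0.08, 0, 0, 0], [0.6, 0.117, -0.136, 0.08, 0, 0, 0], [0.6, 0.117, -0.136, 0.08, 0, 0, 0]]])

```text
time_s: 7.3
eef_pos: [0.5469, -0.0986, 0.0833]
eef_rot: [[0.046, 0.999, 0.0], [0.999, -0.046, 0.0], [0.0, 0.0, -1.0]]
force: [-0.7, -0.3, -2.1]
finger_gap: 0.685
grip_force: 65.7
```

```bash
python3 - <<'E'
from h import *
im,s=snap('wrist','w4'); print(s['time_s'],s['eef_pos'],s['finger_gap'],s['force'])
np.save('w4.npy',np.r_[s['eef_pos'],s['eef_rot'].ravel()])
E
```

```text
7.3 [ 0.54690693 -0.09862004  0.08327998] 0.6848773721923345 [-0.74839725 -0.25679522 -2.08074287]
```

View pics/w4.png

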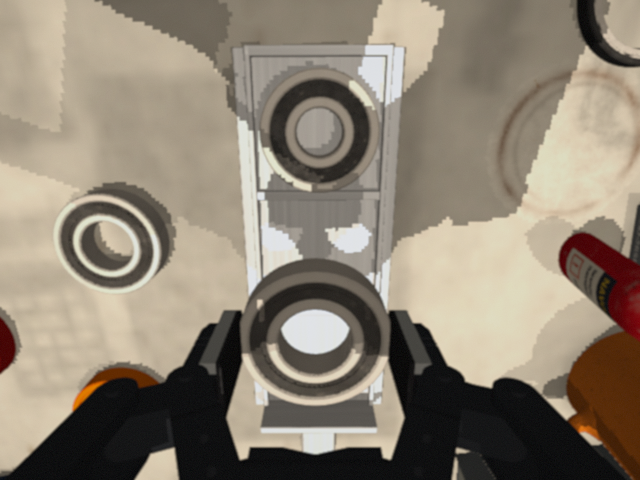

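Pocket 3 holds a bearing at (319,129). The held bearing is at (316,333) and the tray corners are at (240,45) and (405,45).

```bash
python3 - <<'E'
from h import *
a=np.load('w4.npy'); s=dict(eef_pos=a[:3],eef_rot=a[3:].reshape(3,3))
f=lambda u,v,z:ray('wrist',u,v,z,s).round(4)
print('end',f(235,46,.010),f(405,46,.010),'rib',f(257,193,.01),f(381,193,.01)); print('b1',f(319,129,.02),f(319,68,.02),f(319,191,.02),f(259,129,.02),f(379,129,.02))
print('held',f(316,333,.0833+.012),f(316,261,.0953),f(316,405,.0953))
print('next',f(112,239,.016),f(55,239,.016),f(168,239,.016))
E
```

```text
end [0.5119 0.02   0.01  ] [0.5978 0.0161 0.01  ] rib [ 0.5159 -0.0555  0.01  ] [ 0.5865 -0.0587  0.01  ]
b1 [ 0.5526 -0.0217  0.02  ] [0.5538 0.0069 0.02  ] [ 0.5513 -0.054   0.02  ] [ 0.5217 -0.0203  0.02  ] [ 0.5835 -0.0231  0.02  ]
held [ 0.5477 -0.0953  0.0953] [ 0.5491 -0.0649  0.0953] [ 0.5461 -0.1303  0.0953]
next [ 0.4307 -0.0773  0.016 ] [ 0.3977 -0.0759  0.016 ] [ 0.463  -0.0788  0.016 ]
```

carry_out(targets=[[[0.6, 0.002, 0, -0.03, 0, 0, 0], [0.6, 0.002, 0, -0.05, 0, 0, 0], [0.6, 0.002, 0, -0.063, 0, 0, 0], [0.6, 0.002, 0, -0.069, 0, 0, 0], [0.6, 0.002, 0, -0.073, 0, 0, 0], [0.6, 0.002, 0, -0.073, 0, 0, 0]]])

```text
time_s: 7.95
eef_pos: [0.5487, -0.0976, 0.0102]
eef_rot: [[0.043, 0.999, 0.0], [0.999, -0.043, -0.0], [-0.0, 0.0, -1.0]]
force: [-0.6, -1.0, -2.3]
finger_gap: 0.689
grip_force: 65.8
```

carry_out(targets=[[[0.95, 0, 0, 0, 0, 0, 0], [0.95, 0, 0, 0, 0, 0, 0], [0.95, 0, 0, 0, 0, 0, 0], [0.95, 0, 0, 0.04, 0, 0, 0], [0.95, 0, 0, 0.08, 0, 0, 0], [0.95, -0.04, 0.005, 0.11, 0, 0, 0], [0.95, -0.08, 0.01, 0.14, 0, 0, 0], [0.95, -0.12, 0.02, 0.15, 0, 0, 0]]])

```text
time_s: 8.75
eef_pos: [0.4302, -0.0789, 0.1642]
eef_rot: [[0.044, 0.999, 0.007], [0.999, -0.044, -0.003], [-0.003, 0.007, -1.0]]
force: [0.3, -0.5, 0.5]
finger_gap: 0.948
grip_force: 0.0
```

carry_out(targets=[[[0.95, 0, 0, 0, 0, 0, 0], [0.95, 0, 0, 0, 0, 0, 0], [0.95, 0, 0, 0, 0, 0, 0]]])

```text
time_s: 9.05
eef_pos: [0.4297, -0.0782, 0.1605]
eef_rot: [[0.044, 0.999, 0.002], [0.999, -0.044, -0.001], [-0.0, 0.002, -1.0]]
force: [0.4, 0.0, -0.4]
finger_gap: 0.948
grip_force: 0.0
```

```bash
python3 - <<'E'
from h import *
im,s=snap('wrist','w5'); print(s['time_s'],s['eef_pos'],s['finger_gap'],s['force'])
np.save('w5.npy',np.r_[s['eef_pos'],s['eef_rot'].ravel()])
print(wring(im,s,[0.4305,-0.079,0.016],.016)); print(wring(im,s,[0.55,-0.097,0.02],.02)); print(wring(im,s,[0.5526,-0.022,0.02],.02))
E
```

```text
9.05 [ 0.42966375 -0.07821047  0.16048432] 0.9483060895881048 [ 0.41710119  0.01883863 -0.35112024]
((np.float32(314.5), np.float32(224.5), np.float32(40.0), np.float64(39.68537544813077)), array([ 0.42967091, -0.07599787,  0.016     ]))
((np.float32(470.5), np.float32(253.5), np.float32(42.2), np.float64(39.629085929814536)), array([ 0.55151323, -0.10396588,  0.02      ]))
((np.float32(488.5), np.float32(152.5), np.float32(41.8), np.float64(43.16682437729914)), array([ 0.5575573 , -0.02633927,  0.02      ]))
```

carry_out(targets=[[[0.95, 0, 0.001, -0.05, 0, 0, 0], [0.95, 0, 0.001, -0.1, 0, 0, 0], [0.95, 0, 0.001, -0.135, 0, 0, 0], [0.95, 0, 0.001, -0.151, 0, 0, 0], [0.95, 0, 0.001, -0.157, 0, 0, 0], [0.95, 0, 0.001, -0.157, 0, 0, 0]]])

```text
time_s: 9.7
eef_pos: [0.4285, -0.0768, 0.0019]
eef_rot: [[0.044, 0.999, -0.002], [0.999, -0.044, 0.001], [0.001, -0.002, -1.0]]
force: [0.1, -0.2, -0.4]
finger_gap: 0.95
grip_force: 0.0
```

carry_out(targets=[[[0.6, 0, 0, 0, 0, 0, 0], [0.6, 0, 0, 0, 0, 0, 0], [0.6, 0, 0, 0, 0, 0, 0], [0.6, 0, 0, 0, 0, 0, 0], [0.6, 0, 0, 0, 0, 0, 0]]])

```text
time_s: 10.2
eef_pos: [0.4302, -0.0774, 0.0049]
eef_rot: [[0.044, 0.999, 0.003], [0.999, -0.044, -0.001], [-0.001, 0.003, -1.0]]
force: [-1.3, 1.5, 6.5]
finger_gap: 0.689
grip_force: 63.4
```

carry_out(targets=[[[0.6, 0, 0, 0.03, 0, 0, 0], [0.6, 0, 0, 0.07, 0, 0, 0], [0.6, 0.03, -0.03, 0.08, 0, 0, 0], [0.6, 0.06, -0.05, 0.08, 0, 0, 0], [0.6, 0.09, -0.08, 0.08, 0, 0, 0], [0.6, 0.115, -0.096, 0.08, 0, 0, 0], [0.6, 0.115, -0.096, 0.08, 0, 0, 0], [0.6, 0.115, -0.096, 0.08, 0, 0, 0]]])

```text
time_s: 11.0
eef_pos: [0.5438, -0.1731, 0.0833]
eef_rot: [[0.044, 0.999, 0.0], [0.999, -0.044, 0.0], [0.0, 0.0, -1.0]]
force: [0.1, 0.1, -1.3]
finger_gap: 0.692
grip_force: 65.5
```

```bash
python3 - <<'E'
from h import *
im,s=snap('wrist','w6'); print(s['time_s'],s['eef_pos'],s['finger_gap'],s['force'])
np.save('w6.npy',np.r_[s['eef_pos'],s['eef_rot'].ravel()])
E
```

```text
11.0 [ 0.5437849  -0.17305893  0.08329586] 0.6922606146841537 [ 0.05460449  0.08761943 -1.34898945]
```

View pics/w6.png

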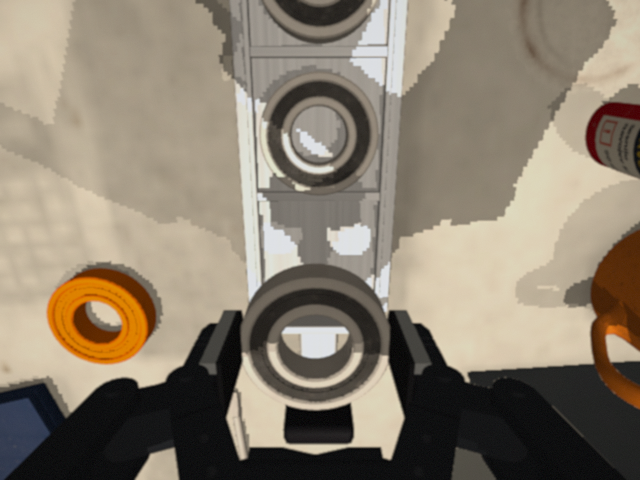

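Pocket 2 is filled at (319,131). The held bearing is at (316,336), with free pocket 1 below it.

carry_out(targets=[[[0.6, 0.002, 0.002, -0.03, 0, 0, 0], [0.6, 0.002, 0.002, -0.05, 0, 0, 0], [0.6, 0.002, 0.002, -0.063, 0, 0, 0], [0.6, 0.002, 0.002, -0.069, 0, 0, 0], [0.6, 0.002, 0.002, -0.073, 0, 0, 0], [0.6, 0.002, 0.002, -0.073, 0, 0, 0]]])

```text
time_s: 11.65
eef_pos: [0.5457, -0.1707, 0.0102]
eef_rot: [[0.044, 0.999, 0.0], [0.999, -0.044, -0.0], [-0.0, 0.0, -1.0]]
force: [0.4, 0.1, -2.4]
finger_gap: 0.687
grip_force: 65.6
```

carry_out(targets=[[[0.95, 0, 0, 0, 0, 0, 0], [0.95, 0, 0, 0, 0, 0, 0], [0.95, 0, 0, 0, 0, 0, 0], [0.95, 0, 0, 0.04, 0, 0, 0], [0.95, 0, 0, 0.08, 0, 0, 0], [0.95, 0, -0.04, 0.12, 0, 0, 0], [0.95, 0, -0.08, 0.12, 0, 0, 0], [0.95, 0, -0.1, 0.12, 0, 0, 0]]])

```text
time_s: 12.45
eef_pos: [0.5478, -0.2752, 0.1342]
eef_rot: [[0.045, 0.999, 0.007], [0.999, -0.045, -0.006], [-0.005, 0.007, -1.0]]
force: [0.2, -0.7, 0.2]
finger_gap: 0.95
grip_force: 0.0
```

carry_out(targets=[[[0.95, 0, 0, 0, 0, 0, 0], [0.95, 0, 0, 0, 0, 0, 0], [0.95, 0, 0, 0, 0, 0, 0]]])

```text
time_s: 12.75
eef_pos: [0.5447, -0.2691, 0.1286]
eef_rot: [[0.043, 0.999, -0.002], [0.999, -0.043, 0.002], [0.002, -0.002, -1.0]]
force: [0.4, 0.5, -0.7]
finger_gap: 0.949
grip_force: 0.0
```

```bash
python3 - <<'E'
from h import *
im,s=snap('wrist','w7'); print(s['time_s'],s['eef_pos'],s['finger_gap'],s['force'])
np.save('w7.npy',np.r_[s['eef_pos'],s['eef_rot'].ravel()])
E
```

```text
12.75 [ 0.54471723 -0.26912346  0.12858974] 0.9491337020326349 [ 0.36660473  0.5119296  -0.66733593]
```

View pics/w7.png

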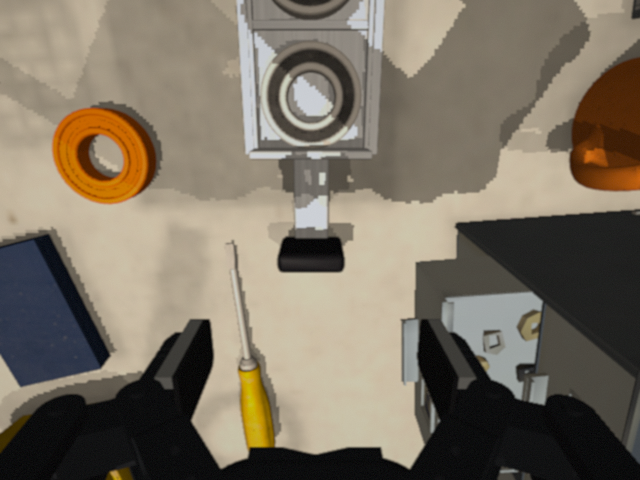

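All three bearings sit in pockets. The handle is at (311,254), 44 mm wide along the closing axis, and the screwdriver (245,400) is clear. Next I need the box pose from an enlarged crop.

```bash
python3 - <<'E'
from h import *
im=cv2.imread('pics/top1.png')
cv2.imwrite('pics/crop2.png',cv2.resize(im[155:265,85:260],None,fx=4.5,fy=4.5,interpolation=cv2.INTER_CUBIC))
a=np.load('w7.npy'); s=dict(eef_pos=a[:3],eef_rot=a[3:].reshape(3,3))
f=lambda u,v,z:ray('wrist',u,v,z,s).round(4)
print('handle top far edge',f(284,238,.043),f(342,238,.043),'near',f(279,270,.001),'b3',f(310,93,.02))
print('plate top edge',f(247,151,.03),f(377,151,.03))
E
```

```text
handle top far edge [ 0.5257 -0.2576  0.043 ] [ 0.562  -0.2591  0.043 ] near [ 0.5158 -0.2966  0.001 ] b3 [ 0.5456 -0.1727  0.02  ]
plate top edge [ 0.5055 -0.2046  0.03  ] [ 0.5853 -0.208   0.03  ]
```

View pics/crop2.png

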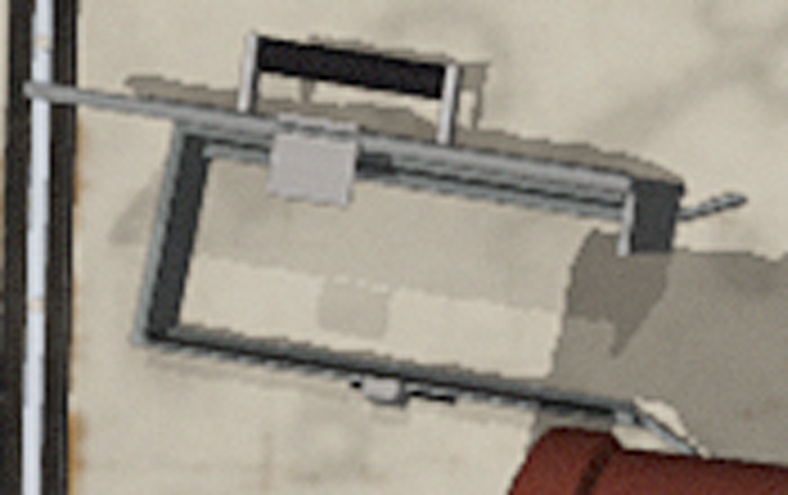

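```bash
python3 - <<'E'
from h import *
a=np.load('w7.npy'); s=dict(eef_pos=a[:3],eef_rot=a[3:].reshape(3,3))
f=lambda u,v,z:ray('wrist',u,v,z,s).round(4)
print('handle',f(284,238,.005),f(342,238,.005),f(279,270,.043),f(343,270,.043),f(279,250,.043))
g=lambda u,v,z:ray('top',85+u/4.5,155+v/4.5,z).round(4)
for p in((135,340),(175,125),(152,325),(610,415),(632,402),(630,250),(630,185),(700,455),(205,157),(625,215)): print(p,g(*p,.036))
print('pull bar ends',g(258,55,.14),g(445,80,.14),'lid ends',g(25,90,.157),g(683,188,.157))
im=cv2.imread('pics/w1.png');
E
```

```text
handle [ 0.5218 -0.2698  0.005 ] [ 0.5641 -0.2716  0.005 ] [ 0.5209 -0.2791  0.043 ] [ 0.5622 -0.2808  0.043 ] [ 0.5219 -0.2654  0.043 ]
(135, 340) [0.5385 0.3837 0.036 ]
(175, 125) [0.6411 0.37   0.036 ]
(152, 325) [0.5457 0.3761 0.036 ]
(610, 415) [0.5057 0.1595 0.036 ]
(632, 402) [0.5119 0.1494 0.036 ]
(630, 250) [0.5838 0.1525 0.036 ]
(630, 185) [0.6148 0.1534 0.036 ]
(700, 455) [0.4875 0.1169 0.036 ]
(205, 157) [0.6259 0.3551 0.036 ]
(625, 215) [0.6004 0.1554 0.036 ]
pull bar ends [0.6502 0.2889 0.14  ] [0.6404 0.2097 0.14  ] lid ends [0.6304 0.3771 0.157 ] [0.5926 0.1049 0.157 ]
```

The box yaw is about -7.8°, with home at about (0.576,0.255). I'll grip the handle across its 14 mm side with the tool turned 90°, so the camera stays clear of the lid.

carry_out(targets=[[[0.6, -0.003, -0.008, 0, 0, 0, 8], [0.6, -0.003, -0.008, 0, 0, 0, 16], [0.6, -0.003, -0.008, 0, 0, 0, 24], [0.6, -0.003, -0.008, 0, 0, 0, 32], [0.6, -0.003, -0.008, 0, 0, 0, 40], [0.6, -0.003, -0.008, 0, 0, 0, 48], [0.6, -0.003, -0.008, 0, 0, 0, 56], [0.6, -0.003, -0.008, 0, 0, 0, 64]]])

```text
time_s: 13.6
eef_pos: [0.5424, -0.2771, 0.1292]
eef_rot: [[-0.882, 0.471, -0.001], [0.471, 0.882, 0.001], [0.002, 0.0, -1.0]]
force: [-0.5, 0.4, 0.3]
finger_gap: 0.598
grip_force: 0.0
```

carry_out(targets=[[[0.6, 0, 0, 0, 0, 0, 8], [0.6, 0, 0, 0, 0, 0, 16], [0.6, 0, 0, 0, 0, 0, 24], [0.6, 0, 0, 0, 0, 0, 26], [0.6, 0, 0, 0, 0, 0, 26], [0.6, 0, 0, 0, 0, 0, 26]]])

```text
time_s: 14.2
eef_pos: [0.5425, -0.2777, 0.1295]
eef_rot: [[-0.999, 0.044, -0.001], [0.044, 0.999, 0.001], [0.001, 0.001, -1.0]]
force: [-0.7, -0.9, 0.1]
finger_gap: 0.594
grip_force: 0.0
```

```bash
python3 - <<'E'
from h import *
im,s=snap('wrist','w8'); print(s['time_s'],s['eef_pos'],s['finger_gap'],s['force'],s['eef_rot'].round(3).tolist())
np.save('w8.npy',np.r_[s['eef_pos'],s['eef_rot'].ravel()])
# handle: black blob near expected location
u,v=proj('wrist',[0.542,-0.277,0.043],s); print(u,v)
g=im.max(2); m=(g<45).astype(np.uint8); u,v=int(u),int(v)
n,l,st,c=cv2.connectedComponentsWithStats(m)
for i in range(1,n):
    if st[i,4]>300: print(st[i],c[i],ray('wrist',*c[i],.043,s).round(4))
E
```

```text
14.2 [ 0.54248647 -0.27773864  0.12954801] 0.5942897656233279 [-0.66679104 -0.930103    0.06618814] [[-0.999, 0.044, -0.001], [0.044, 0.999, 0.001], [0.001, 0.001, -1.0]]
314.0046397040749 250.90783094259294
[ 533  202   75   70 1350] [570.50888889 235.30740741] [ 0.5386 -0.1156  0.043 ]
[ 307  204   19   75 1368] [315.97222222 241.6878655 ] [ 0.5359 -0.2755  0.043 ]
[431 208  68  64 694] [474.31556196 247.49135447] [ 0.5441 -0.1752  0.043 ]
[  0 270  40 116 342] [ 19.29532164 331.37134503] [ 0.5918 -0.4815  0.043 ]
[   11   309   607   171 42562] [314.6226916  427.20884827] [ 0.6839 -0.2828  0.043 ]
```

View pics/w8.png

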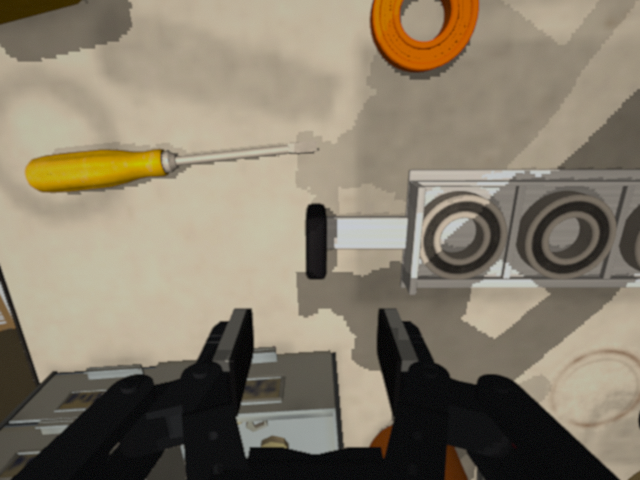

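The handle is at (316,242), centred between the fingers, and the loaded tray is to its right. The drawer front is at rows 350 and below, so I'll check its clearance and then descend.

```bash
python3 - <<'E'
from h import *
a=np.load('w8.npy'); s=dict(eef_pos=a[:3],eef_rot=a[3:].reshape(3,3))
for z in (.05,.1): print(z,ray('wrist',340,352,z,s),ray('wrist',255,350,z,s),ray('top',432,198,z),ray('top',460,203,z))
E
```

```text
0.05 [ 0.61321185 -0.2624615   0.05      ] [ 0.60908951 -0.31997415  0.05      ] [ 0.61329382 -0.2839145   0.05      ] [ 0.60336117 -0.34251402  0.05      ]
0.1 [ 0.5784799  -0.26483481  0.1       ] [ 0.57528211 -0.30944859  0.1       ] [ 0.60447645 -0.27087983  0.1       ] [ 0.595095   -0.32622742  0.1       ]
```

carry_out(targets=[[[0.5, 0, 0.001, -0.05, 0, 0, 0], [0.5, 0, 0.001, -0.08, 0, 0, 0], [0.5, 0, 0.001, -0.1, 0, 0, 0], [0.5, 0, 0.001, -0.115, 0, 0, 0], [0.5, 0, 0.001, -0.115, 0, 0, 0]]])

```text
time_s: 14.75
eef_pos: [0.5408, -0.2764, 0.0124]
eef_rot: [[-0.999, 0.044, -0.004], [0.044, 0.999, 0.003], [0.004, 0.003, -1.0]]
force: [-0.3, 0.5, -0.8]
finger_gap: 0.499
grip_force: 0.0
```

carry_out(targets=[[[0, 0, 0, 0, 0, 0, 0], [0, 0, 0, 0, 0, 0, 0], [0, 0, 0, 0, 0, 0, 0], [0, 0, 0, 0, 0, 0, 0], [0, 0, 0, 0, 0, 0, 0], [0, 0, 0, 0, 0, 0, 0]]])

```text
time_s: 15.35
eef_pos: [0.5439, -0.2782, 0.0169]
eef_rot: [[-0.999, 0.044, 0.003], [0.044, 0.999, -0.001], [-0.003, -0.001, -1.0]]
force: [-0.8, 3.0, 7.0]
finger_gap: 0.154
grip_force: 61.5
```

carry_out(targets=[[[0, 0, 0, 0.002, 0, 0, 0], [0, -0.004, 0.012, 0.002, 0, 0, -0.8], [0, -0.009, 0.025, 0.002, 0, 0, -1.6], [0, -0.014, 0.04, 0.002, 0, 0, -2.5], [0, -0.019, 0.055, 0.002, 0, 0, -3.5], [0, -0.024, 0.07, 0.002, 0, 0, -4.5], [0, -0.028, 0.087, 0.002, 0, 0, -5.3], [0, -0.028, 0.087, 0.002, 0, 0, -5.3]]])

```text
time_s: 16.15
eef_pos: [0.5137, -0.1885, 0.0169]
eef_rot: [[-0.991, 0.136, -0.001], [0.136, 0.991, 0.002], [0.001, 0.002, -1.0]]
force: [0.9, 2.9, -0.2]
finger_gap: 0.155
grip_force: 60.6
```

```bash
python3 - <<'E'
from h import *
im,s=snap('top','top2'); print(s['time_s'],s['eef_pos'],s['finger_gap'],s['force'],s['eef_rot'][:,1])
cv2.imwrite('pics/crop3.png',cv2.resize(cv2.cvtColor(im,4)[150:290,100:440],None,fx=2.35,fy=2.35,interpolation=cv2.INTER_CUBIC))
E
```

```text
16.15 [ 0.51371251 -0.18847252  0.0168949 ] 0.1548176088275209 [ 0.9021055   2.93787761 -0.19045158] [0.13580862 0.99073346 0.00179528]
```

View pics/crop3.png

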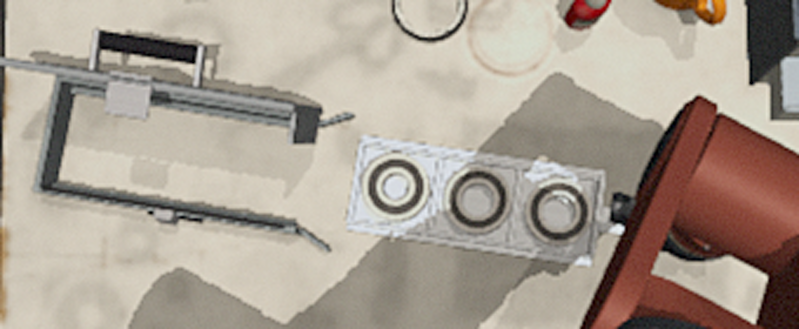

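The tray's leading edge, (362,138) to (347,230), is centred on the guide tips at (352,117) and (329,248), and its axis is parallel to the box.

carry_out(targets=[[[0, 0.0024, 0.017, 0, 0, 0, 0], [0, 0.0047, 0.034, 0, 0, 0, 0], [0, 0.007, 0.051, 0, 0, 0, 0], [0, 0.0094, 0.068, 0, 0, 0, 0], [0, 0.0117, 0.085, 0, 0, 0, 0], [0, 0.014, 0.1, 0, 0, 0, 0], [0, 0.0165, 0.12, 0, 0, 0, 0], [0, 0.0165, 0.12, 0, 0, 0, 0]]])

```text
time_s: 17.0
eef_pos: [0.5314, -0.0684, 0.0169]
eef_rot: [[-0.991, 0.135, 0.0], [0.135, 0.991, 0.003], [0.0, 0.003, -1.0]]
force: [0.1, 6.2, -1.4]
finger_gap: 0.152
grip_force: 60.6
```

carry_out(targets=[[[0, 0.0025, 0.018, 0, 0, 0, 0], [0, 0.005, 0.036, 0, 0, 0, 0], [0, 0.0074, 0.054, 0, 0, 0, 0], [0, 0.01, 0.072, 0, 0, 0, 0], [0, 0.0124, 0.09, 0, 0, 0, 0], [0, 0.0144, 0.105, 0, 0, 0, 0], [0, 0.0165, 0.12, 0, 0, 0, 0], [0, 0.0165, 0.12, 0, 0, 0, 0]]])

```text
time_s: 17.8
eef_pos: [0.5478, 0.0511, 0.0169]
eef_rot: [[-0.991, 0.135, 0.0], [0.135, 0.991, 0.002], [0.0, 0.002, -1.0]]
force: [0.8, 5.2, -0.6]
finger_gap: 0.15
grip_force: 60.6
```

carry_out(targets=[[[0, 0.0014, 0.01, 0, 0, 0, 0], [0, 0.0025, 0.018, 0, 0, 0, 0], [0, 0.003, 0.022, 0, 0, 0, 0], [0, 0.0033, 0.024, 0, 0, 0, 0], [0, 0.0033, 0.024, 0, 0, 0, 0]]])

```text
time_s: 18.3
eef_pos: [0.5507, 0.0727, 0.0169]
eef_rot: [[-0.991, 0.136, -0.0], [0.136, 0.991, -0.001], [0.0, -0.001, -1.0]]
force: [-0.9, -4.3, -0.9]
finger_gap: 0.148
grip_force: 60.7
```

carry_out(targets=[[[0, 0.0004, 0.003, 0, 0, 0, 0], [0, 0.0004, 0.003, 0, 0, 0, 0]]])

```text
time_s: 18.5
eef_pos: [0.5509, 0.0755, 0.0169]
eef_rot: [[-0.991, 0.136, -0.001], [0.136, 0.991, -0.001], [0.001, -0.001, -1.0]]
force: [-1.8, -4.1, -0.2]
finger_gap: 0.149
grip_force: 60.8
```

carry_out(targets=[[[0, 0.0004, 0.003, 0, 0, 0, 0], [0, 0.0004, 0.003, 0, 0, 0, 0]]])

```text
time_s: 18.7
eef_pos: [0.5512, 0.0785, 0.0169]
eef_rot: [[-0.991, 0.136, -0.001], [0.136, 0.991, -0.001], [0.001, -0.001, -1.0]]
force: [-2.1, -5.2, -0.0]
finger_gap: 0.148
grip_force: 60.8
```

carry_out(targets=[[[0, 0.0004, 0.003, 0, 0, 0, 0], [0, 0.0004, 0.003, 0, 0, 0, 0]]])

```text
time_s: 18.9
eef_pos: [0.5517, 0.0816, 0.0169]
eef_rot: [[-0.991, 0.136, -0.001], [0.136, 0.991, -0.001], [0.001, -0.001, -1.0]]
force: [-1.0, -4.5, -0.4]
finger_gap: 0.147
grip_force: 60.8
```

carry_out(targets=[[[0, 0.0004, 0.003, 0, 0, 0, 0], [0, 0.0004, 0.003, 0, 0, 0, 0]]])

```text
time_s: 19.1
eef_pos: [0.5517, 0.082, 0.0169]
eef_rot: [[-0.991, 0.135, -0.002], [0.135, 0.991, -0.006], [0.002, -0.006, -1.0]]
force: [-3.2, -13.9, 2.2]
finger_gap: 0.151
grip_force: 61.1
```

carry_out(targets=[[[0, 0.0003, 0.002, 0, 0, 0, 0], [0, 0.0003, 0.002, 0, 0, 0, 0]]])

```text
time_s: 19.3
eef_pos: [0.5516, 0.082, 0.0169]
eef_rot: [[-0.991, 0.134, -0.004], [0.134, 0.991, -0.009], [0.002, -0.009, -1.0]]
force: [-4.1, -20.8, 2.7]
finger_gap: 0.151
grip_force: 61.4
```

The tray stopped on the end wall: force rose to 21 N with no further motion at y = 0.082, so it is home. Releasing and rising.

carry_out(targets=[[[0, -0.0007, -0.005, 0, 0, 0, 0], [0.4, -0.0007, -0.005, 0, 0, 0, 0], [0.45, -0.0007, -0.005, 0, 0, 0, 0], [0.45, -0.0007, -0.005, 0, 0, 0, 0], [0.45, -0.0007, -0.005, 0.05, 0, 0, 0], [0.45, -0.0007, -0.005, 0.1, 0, 0, 0], [0.45, -0.0007, -0.005, 0.15, 0, 0, 0], [0.45, -0.0007, -0.005, 0.2, 0, 0, 0]]])

```text
time_s: 20.1
eef_pos: [0.552, 0.083, 0.2192]
eef_rot: [[-0.991, 0.135, 0.001], [0.135, 0.991, 0.001], [-0.001, 0.001, -1.0]]
force: [0.1, -0.0, -0.7]
finger_gap: 0.454
grip_force: 0.0
```

carry_out(targets=[[[0, 0, 0, 0.05, 0, 0, -8], [0, 0.015, 0.03, 0.05, 0, 0, -16], [0, 0.03, 0.07, 0.05, 0, 0, -24], [0, 0.045, 0.1, 0.05, 0, 0, -32], [0, 0.06, 0.14, 0.05, 0, 0, -40], [0, 0.075, 0.17, 0.05, 0, 0, -48], [0, 0.09, 0.21, 0.05, 0, 0, -56], [0, 0.109, 0.245, 0.05, 0, 0, -64]]])

```text
time_s: 20.9
eef_pos: [0.661, 0.33, 0.2672]
eef_rot: [[-0.308, 0.951, 0.0], [0.951, 0.308, 0.001], [0.001, 0.0, -1.0]]
force: [0.1, -0.4, 0.3]
finger_gap: 0.003
grip_force: 0.0
```

carry_out(targets=[[[0, 0, 0, 0, 0, 0, -8], [0, 0, 0, 0, 0, 0, -16], [0, 0, 0, 0, 0, 0, -24], [0, 0, 0, 0, 0, 0, -26], [0, 0, 0, 0, 0, 0, -26], [0, 0, 0, 0, 0, 0, -26]]])

```text
time_s: 21.5
eef_pos: [0.6609, 0.3277, 0.267]
eef_rot: [[0.135, 0.991, -0.0], [0.991, -0.135, 0.0], [0.0, -0.0, -1.0]]
force: [1.0, 1.2, -0.4]
finger_gap: -0.001
grip_force: 0.0
```

```bash
python3 - <<'E'
from h import *
im,s=snap('top','top3'); print(s['time_s'],s['eef_pos'],s['finger_gap'],s['force'],s['eef_rot'][:,1])
im,s=snap('wrist','w9')
E
```

```text
21.5 [0.66093257 0.32773384 0.26700383] -0.0009149697940631835 [ 0.9731811   1.18134487 -0.4437004 ] [ 9.90906770e-01 -1.34550242e-01 -6.85631339e-05]
```

View pics/w9.png

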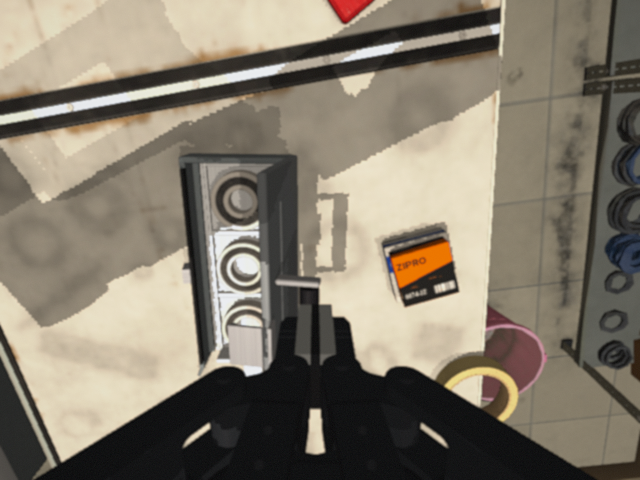

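The wrist view shows three bearings in the home tray at (240,195), (242,265) and (243,320), with the upright lid's edge along columns 260–298 and the +y bracket at (298,283).

```bash
python3 - <<'E'
from h import *
s=sense(); H=np.array([.5757,.2589,0]); Y=np.array([.1357,.9907,0]); X=np.array([.9907,-.1357,0])
def b(u,v,z): p=ray('wrist',u,v,z,s); return ((p-H)@X*1e3).round(),((p-H)@Y*1e3).round()
for q in((279,281,.143),(318,287,.143),(298,155,.156),(272,160,.156),(298,240,.156),(266,230,.156),(182,158,.036)): print(q,b(*q))
e=s['eef_pos']; print('tcp',(e-H)@X,(e-H)@Y, proj('wrist',[e[0],e[1],.14],s),proj('wrist',H+.075*X+.075*Y+[0,0,.14],s))
for x,z in((75,125),(60,130),(40,135),(21,129),(1,120),(-17,107),(-32,90),(-42,71),(-45,52)):
    p=H+x/1e3*X+.075*Y+[0,0,z/1e3]; print((p-e).round(4))
E
```

```text
(279, 281, 0.143) (np.float64(48.0), np.float64(43.0))
(318, 287, 0.143) (np.float64(78.0), np.float64(38.0))
(298, 155, 0.156) (np.float64(64.0), np.float64(138.0))
(272, 160, 0.156) (np.float64(47.0), np.float64(135.0))
(298, 240, 0.156) (np.float64(63.0), np.float64(80.0))
(266, 230, 0.156) (np.float64(41.0), np.float64(87.0))
(182, 158, 0.036) (np.float64(-52.0), np.float64(123.0))
tcp 0.07521391350610288 0.07948752565489613 [315.04454483 234.0949239 ] [314.7399929  239.87391267]
[-0.0008 -0.0044 -0.142 ]
[-0.0157 -0.0024 -0.137 ]
[-0.0355  0.0003 -0.132 ]
[-0.0543  0.0029 -0.138 ]
[-0.0741  0.0056 -0.147 ]
[-0.092   0.0081 -0.16  ]
[-0.1068  0.0101 -0.177 ]
[-0.1167  0.0115 -0.196 ]
[-0.1197  0.0119 -0.215 ]
```

carry_out(targets=[[[0, 0.009, -0.006, -0.05, 0, 0, 0], [0, 0.009, -0.006, -0.1, 0, 0, 0], [0, 0.009, -0.006, -0.135, 0, 0, 0], [0, 0.009, -0.006, -0.142, 0, 0, 0], [0, -0.001, -0.004, -0.142, 0, 0, 0], [0, -0.016, -0.002, -0.139, 0, 0, 0]]])

```text
time_s: 22.2
eef_pos: [0.6464, 0.3258, 0.1305]
eef_rot: [[0.136, 0.991, 0.004], [0.991, -0.137, 0.002], [0.002, 0.003, -1.0]]
force: [-0.4, -0.2, -0.1]
finger_gap: -0.001
grip_force: 0.0
```

carry_out(targets=[[[0, -0.01, 0.001, 0.005, 0, 0, 0], [0, -0.0195, 0.002, 0.007, 0, 0, 0], [0, -0.029, 0.004, 0.005, 0, 0, 0], [0, -0.038, 0.005, 0.001, 0, 0, 0], [0, -0.048, 0.006, -0.003, 0, 0, 0], [0, -0.058, 0.008, -0.008, 0, 0, 0], [0, -0.067, 0.009, -0.014, 0, 0, 0]]])

```text
time_s: 22.9
eef_pos: [0.5768, 0.3342, 0.113]
eef_rot: [[0.136, 0.991, -0.001], [0.991, -0.136, -0.0], [-0.001, -0.001, -1.0]]
force: [0.8, -0.6, 0.4]
finger_gap: -0.001
grip_force: 0.2
```

carry_out(targets=[[[0, -0.009, 0.001, -0.007, 0, 0, 0], [0, -0.017, 0.002, -0.015, 0, 0, 0], [0, -0.024, 0.003, -0.024, 0, 0, 0], [0, -0.03, 0.004, -0.034, 0, 0, 0], [0, -0.034, 0.004, -0.044, 0, 0, 0]]])

```text
time_s: 23.4
eef_pos: [0.5432, 0.3382, 0.0689]
eef_rot: [[0.136, 0.991, -0.001], [0.991, -0.136, -0.0], [-0.0, -0.001, -1.0]]
force: [-0.2, -0.2, -0.6]
finger_gap: -0.001
grip_force: 0.1
```

carry_out(targets=[[[0, -0.002, 0, -0.008, 0, 0, 0], [0, -0.003, 0, -0.014, 0, 0, 0], [0, -0.003, 0, -0.018, 0, 0, 0], [0, -0.003, 0, -0.02, 0, 0, 0], [0, -0.003, 0, -0.02, 0, 0, 0]]])

```text
time_s: 23.9
eef_pos: [0.5411, 0.3382, 0.0499]
eef_rot: [[0.136, 0.991, -0.0], [0.991, -0.136, -0.0], [-0.0, -0.0, -1.0]]
force: [0.3, -0.1, 0.8]
finger_gap: -0.002
grip_force: 0.1
```

```bash
python3 - <<'E'
from h import *
im,s=snap('side','side1'); im2,_=snap('top','top4'); print(s['eef_pos'],s['force'])
a=cv2.resize(im[150:270,260:440],None,fx=2.2,fy=2.2); b=cv2.resize(im2[155:265,85:260],None,fx=2.27,fy=2.4)
h=min(a.shape[0],b.shape[0]); cv2.imwrite('pics/crop4.png',cv2.cvtColor(np.hstack([a[:h],b[:h]]),4))
E
```

```text
[0.54108926 0.33817987 0.04985874] [ 0.30997117 -0.05455123  0.7770225 ]
```

carry_out(targets=[[[0, 0, 0, -0.003, 0, 0, 0], [0, 0, 0, -0.003, 0, 0, 0], [0, 0, 0, -0.003, 0, 0, 0]]])

```text
time_s: 24.3
eef_pos: [0.5415, 0.3382, 0.048]
eef_rot: [[0.136, 0.991, 0.0], [0.991, -0.136, -0.0], [-0.0, 0.0, -1.0]]
force: [-2.4, -2.2, 5.4]
finger_gap: -0.001
grip_force: 2.7
```

carry_out(targets=[[[0, 0, 0, -0.003, 0, 0, 0], [0, 0, 0, -0.003, 0, 0, 0], [0, 0, 0, -0.003, 0, 0, 0]]])

```text
time_s: 24.6
eef_pos: [0.5417, 0.3383, 0.0473]
eef_rot: [[0.136, 0.991, -0.0], [0.991, -0.136, -0.0], [-0.0, -0.0, -1.0]]
force: [-6.3, -2.9, 15.0]
finger_gap: 0.001
grip_force: 7.8
```

carry_out(targets=[[[0, 0, 0, -0.003, 0, 0, 0], [0, 0, 0, -0.003, 0, 0, 0], [0, 0, 0, -0.003, 0, 0, 0]]])

```text
time_s: 24.9
eef_pos: [0.5417, 0.3383, 0.046]
eef_rot: [[0.136, 0.991, -0.001], [0.991, -0.136, -0.001], [-0.001, -0.001, -1.0]]
force: [-9.9, -4.3, 22.8]
finger_gap: -0.001
grip_force: 11.7
```

carry_out(targets=[[[0, 0, 0, -0.002, 0, 0, 0], [0, 0, 0, -0.002, 0, 0, 0], [0, 0, 0, -0.002, 0, 0, 0]]])

```text
time_s: 25.2
eef_pos: [0.5418, 0.3383, 0.0452]
eef_rot: [[0.136, 0.991, -0.001], [0.991, -0.136, -0.001], [-0.001, -0.001, -1.0]]
force: [-11.5, -7.4, 27.6]
finger_gap: 0.001
grip_force: 14.3
```

carry_out(targets=[[[0, 0, 0, 0.03, 0, 0, 0], [0, 0, 0, 0.07, 0, 0, 0], [0.5, 0, 0, 0.12, 0, 0, 0], [0.5, -0.002, -0.03, 0.12, 0, 0, 0], [0.5, -0.005, -0.06, 0.12, 0, 0, 0], [0.5, -0.006, -0.074, 0.12, 0, 0, 0], [0.5, -0.006, -0.074, 0.12, 0, 0, 0], [0.5, -0.006, -0.074, 0.12, 0, 0, 0]]])

```text
time_s: 26.0
eef_pos: [0.5351, 0.2645, 0.1585]
eef_rot: [[0.137, 0.991, -0.0], [0.991, -0.137, 0.001], [0.001, -0.001, -1.0]]
force: [-0.2, 0.2, -0.2]
finger_gap: 0.498
grip_force: 0.0
```

```bash
python3 - <<'E'
from h import *
im,s=snap('wrist','w10'); im2,_=snap('top','top5'); print(s['time_s'],s['eef_pos'],s['force'],s['finger_gap'])
np.save('w10.npy',np.r_[s['eef_pos'],s['eef_rot'].ravel()])
print(proj('wrist',[.5361,.2643,.084],s))
E
```

```text
26.0 [0.53513145 0.2644828  0.15850124] [-0.17280161  0.21457881 -0.15765388] 0.4976214204429516
[316.6269529  260.36121803]
```

View pics/w10.png

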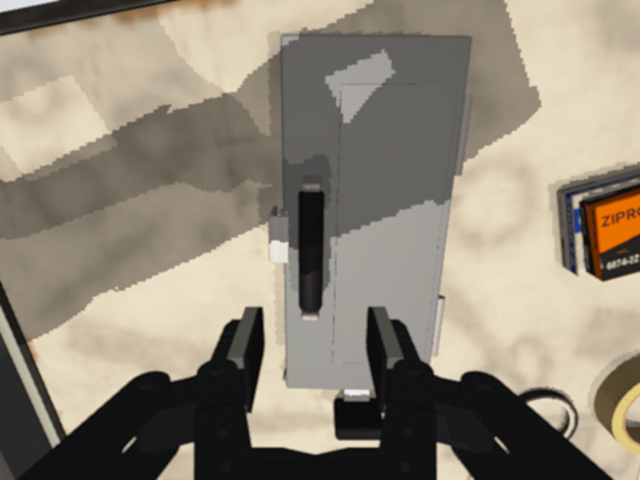

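The lid is shut, with the bar at (311,250), nearly under the gripper. Gripping it now; that was the last picture.

carry_out(targets=[[[0.5, -0.001, 0.003, -0.04, 0, 0, 0], [0.5, -0.001, 0.003, -0.075, 0, 0, 0], [0.5, -0.001, 0.003, -0.09, 0, 0, 0], [0.5, -0.001, 0.003, -0.095, 0, 0, 0], [0.5, -0.001, 0.003, -0.095, 0, 0, 0]]])

```text
time_s: 26.6
eef_pos: [0.5341, 0.2676, 0.0638]
eef_rot: [[0.136, 0.991, -0.001], [0.991, -0.136, -0.0], [-0.0, -0.001, -1.0]]
force: [-0.3, 0.1, 0.4]
finger_gap: 0.499
grip_force: 0.0
```

carry_out(targets=[[[0, 0, 0, 0, 0, 0, 0], [0, 0, 0, 0, 0, 0, 0], [0, 0, 0, 0, 0, 0, 0], [0, 0, 0, 0, 0, 0, 0], [0, 0, 0, 0, 0, 0, 0]]])

```text
time_s: 27.1
eef_pos: [0.533, 0.2682, 0.0658]
eef_rot: [[0.137, 0.991, -0.002], [0.991, -0.137, 0.002], [0.002, -0.003, -1.0]]
force: [-5.9, 1.6, 3.3]
finger_gap: 0.156
grip_force: 58.5
```

carry_out(targets=[[[0, 0, 0, 0.003, 0, 0, 0], [0, 0, 0, 0.004, 0, 0, 0], [0, 0, 0, 0.004, 0, 0, 0]]])

```text
time_s: 27.4
eef_pos: [0.5329, 0.2681, 0.0675]
eef_rot: [[0.137, 0.991, -0.002], [0.991, -0.137, 0.002], [0.002, -0.002, -1.0]]
force: [-2.5, 5.8, -5.6]
finger_gap: 0.158
grip_force: 58.6
```

carry_out(targets=[[[0, 0, 0, 0.002, 0, 0, 0], [0, 0, 0, 0.003, 0, 0, 0], [0, 0, 0, 0.003, 0, 0, 0]]])

```text
time_s: 27.7
eef_pos: [0.5328, 0.2681, 0.0701]
eef_rot: [[0.137, 0.991, -0.002], [0.991, -0.137, 0.002], [0.002, -0.002, -1.0]]
force: [-2.0, 5.4, -7.6]
finger_gap: 0.161
grip_force: 58.6
```

carry_out(targets=[[[0, 0, 0, 0.0015, 0, 0, 0], [0, 0, 0, 0.0015, 0, 0, 0], [0, 0, 0, 0.0015, 0, 0, 0], [0, 0, 0, 0.0015, 0, 0, 0], [0, 0, 0, 0.0015, 0, 0, 0], [0, 0, 0, 0.0015, 0, 0, 0], [0, 0, 0, 0.0015, 0, 0, 0]]])

```text
time_s: 28.4
eef_pos: [0.5328, 0.2681, 0.0713]
eef_rot: [[0.137, 0.991, -0.002], [0.991, -0.137, 0.002], [0.002, -0.002, -1.0]]
force: [-1.8, 5.4, -7.1]
finger_gap: 0.159
grip_force: 58.6
```

carry_out(targets=[[[0, 0, 0, 0.002, 0, 0, 0], [0, 0, 0, 0.002, 0, 0, 0], [0, 0, 0, 0.002, 0, 0, 0], [0, 0, 0, 0.002, 0, 0, 0], [0, 0, 0, 0.002, 0, 0, 0], [0, 0, 0, 0.002, 0, 0, 0]]])

```text
time_s: 29.0
eef_pos: [0.5328, 0.2681, 0.0731]
eef_rot: [[0.137, 0.991, -0.002], [0.991, -0.137, 0.002], [0.002, -0.002, -1.0]]
force: [-1.7, 4.4, -8.0]
finger_gap: 0.154
grip_force: 58.6
```

The handle was drawn out at a steady 8 N, well over the 4 N that lifts an uncaught lid, so the catch holds. Letting the handle back down and retreating.

carry_out(targets=[[[0, 0, 0, -0.004, 0, 0, 0], [0, 0, 0, -0.008, 0, 0, 0], [0.3, 0, 0, -0.008, 0, 0, 0], [0.5, 0, 0, -0.008, 0, 0, 0], [0.5, 0, 0, -0.008, 0, 0, 0], [0.5, 0, 0, 0.03, 0, 0, 0], [0.5, 0, 0, 0.07, 0, 0, 0], [0.5, 0, 0, 0.12, 0, 0, 0]]])

```text
time_s: 29.8
eef_pos: [0.5334, 0.2662, 0.1947]
eef_rot: [[0.136, 0.991, -0.002], [0.991, -0.136, -0.002], [-0.002, -0.002, -1.0]]
force: [1.4, 0.2, 0.2]
finger_gap: 0.501
grip_force: 0.0
```

carry_out(targets=[[[0.5, 0, 0, 0, 0, 0, 0], [0.5, 0, 0, 0, 0, 0, 0], [0.5, 0, 0, 0, 0, 0, 0]]])

```text
time_s: 30.1
eef_pos: [0.5336, 0.2666, 0.1937]
eef_rot: [[0.136, 0.991, -0.001], [0.991, -0.136, -0.001], [-0.001, -0.001, -1.0]]
force: [0.1, -0.7, 0.0]
finger_gap: 0.498
grip_force: 0.0
```

```bash
python3 - <<'E'
from h import *
im,s=snap('wrist','w11'); print(s['time_s'],s['eef_pos'],s['force'],s['finger_gap'])
a=np.load('w10.npy'); s0=dict(eef_pos=a[:3],eef_rot=a[3:].reshape(3,3))
o=cv2.imread('pics/w10.png')[:,:,::-1]
for n,i,ss in(('before',o,s0),('after',im,s)):
    m=(i[150:335,285:335].max(2)<40).astype(np.uint8); k,l,st,c=cv2.connectedComponentsWithStats(m); j=1+st[1:,4].argmax(); p=c[j]+[285,150]; print(n,st[j],ray('wrist',*p,.08,ss))
    r=i[25:60,275:480].astype(int).sum(2); print('lid far edge row', 25+np.abs(np.diff(r[:,100:180].mean(1))).argmax())
    print(proj('wrist',[.5361,.2643,.084],ss))
# uncovered bystander/tray handle changes seen from top
E
```

```text
30.1 [0.5335852  0.2666461  0.19372773] [ 0.12857956 -0.67788001  0.03755191] 0.49788477620298566
before [  13   41   26  120 2469] [0.53374861 0.27369407 0.08      ]
lid far edge row 34
[316.63011129 260.3567175 ]
after [  19   34   21  106 1778] [0.53389025 0.27447728 0.08      ]
lid far edge row 47
[319.21052213 244.15703176]
```

```bash
python3 -c "
from h import *
print(robot.sign_off())"
```

```text
the job is handed in; nothing more can be done
None
```

The job is handed in at about 30 s of the 210 s allowed: all three bearings are in tray pockets, the tray is home, and the lid is shut with its catch holding a tug of about 8 N; the oil seal, screwdriver and bottle were never approached, but I took no final position check on them.

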